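# Sort two chisel fittings through a diverter chute

## Robot

A 7-joint arm with a two-finger parallel gripper is mounted at the origin on the work surface. World frame = base frame: x ahead of the robot, y to its left, z up, the work surface at z = 0. Lengths are in m, angles in degrees, forces in N, time in s.
With the tool pointing down it reaches from about 0.4 to 0.875 m from the base axis. Payload 6.5 kg.
Tool frame: the origin (TCP) lies at the very end of the fingers, on their centre line; the grasp point (between the pads) lies 19 mm behind it (env.grasp_offset is the distance from the TCP to the grasp point, in m); z points along the fingers, y is the line along which they close (so a half turn about z gives the same grasp; the last joint's range is limited). The gripper opens to 88 mm and grips with 3 to 60 N. Pads are 18 mm wide; open, the fingers measure 123 mm over their backs; the gripper's body (75 mm by 187 mm) begins 45 mm behind the grasp point.
Start: joints at [-79.653, 30.733, -0.252, 88.115, 0.149, 61.152, -4.079], TCP at [0.159, 0.63, 0.239] pointing down, gripper open.
Joint ranges: [-154.64, 154.64], [-21.42, 123.67], [-72.66, 72.17], [13.99, 137.28], [-74.86, 254.86], [10.95, 109.41], [-158.01, 158.01]. Speed limits (degrees/s): [136.94, 136.94, 180, 180, 180, 180, 180].

## Interface

Orientations are given as [roll, pitch, yaw] about the fixed x, y, z axes, in that order (R = Rz(yaw) Ry(pitch) Rx(roll)).
In Python, from bench import env, vision gives the robot as it stands (env), with the cameras (vision).
- The arm moves only by the shell command python3 inch.py, which reads ROWS from standard input. ROWS is a JSON list of rows, 1 to 8 of them, each of 5 numbers: dx, dy, dz in shares of the most that a row can go, 1 being 62.5 mm, then a turn about the tool's z in parts of the range, where 1.0 means 360 degrees, then the finger opening in m; each row shifts and turns the commanded pose from where the row before left it, along the tool's axes as they then stand; what a row does not reach is not made up. A row lasts 1/8 s, in which the tool goes at most 0.0625 m and 10.7 degrees, less where a joint would pass 70% of its speed; a pose out of reach is approached as far as the arm can. The fingers move at their own pace and stop on an object; the grip force is fixed at half the most. Time passes only in rows, so rows that do not move let the fingers close. It prints the time, the measured TCP pose, the force, the opening and the grip force at its end. Shift and turn numbers lie between -1 and 1, and a call with a number outside is refused. Input that does not fit is refused with a message, and nothing moves.
- env.sense(): the state, without advancing time (a new reading comes with each control period).
- vision.camera(name): name is "scene" or "top" or "wrist"; returns the picture (400x640x3 uint8, red, green, blue); there is no depth.
- vision.camera_params(name): a dict with "camera_matrix" (3x3 intrinsics, pixels), "position" and "orientation" of the camera in the world. Camera axes: x right, y up, looking along -z (the intrinsics and any distortion apply to the point x, -y, -z); pixel columns grow to the right and rows downward; lengths in m; the calibration is good to about 2 mm. The wrist camera is an equidistant fisheye: a pixel r from the principal point sees the ray r / f radians off the axis. A picture is of the moment at which its call begins: read the wrist's pose just before it. camera_params takes no time and is no camera call; for the wrist camera it gives the pose at the moment of the call.
- env.close_job(): hands the job in; it is judged then, once.
The state is a dict: "time": time; "qpos": joint angles; "joint_velocities": joint speeds; "joint_efforts": joint torques, N m; "tcp_pos": TCP position; "orientation": TCP orientation; "wrist_force": force on the tool from outside, world axes, zero at the start; "torque": the same for the moment, N m; "finger_gap": finger opening in m; "finger_force": force on a finger pad.
Only numpy, scipy, OpenCV 4.12 (cv2) and the standard library are available. Lean on these libraries where they do the work, as an engineer would, in place of code of your own. Each camera call takes 0.05 s, during which the arm holds its last target. There are 200 camera calls.

## Task

Two loose steel chisel fittings stand on the bench: a tall narrow ferrule and a low wide hoop. Send them down the sorting chute, the ferrule first and then the hoop: before dropping each one in at the open top, push the lever fully over so that it runs down to the tray whose ledge carries a sample of the same fitting (parts run to the side the lever leans away from). Leave the other things on the bench where they are.

Things in the scene. Friction and masses are not known exactly. Their poses are not given: they have to be found in the camera images.
- sorter: Sorting chute, fixed: plywood box, clear plate on the far side, open at the top, rim 245 high, 100 deep (x), 124 wide (y). Origin: centre of its foot; +x away from the robot at yaw 0, +y its left. The flap's shaft runs along x at y 0, 155 above the bench; below it steep ramps lead to an outlet on the +y and one on the -y side, each over a tray whose centre is 135 to that side.
- mouth (a point): Centre of the open top of the chute, at rim height (245). The clear opening is 90 (x) by 112 (y), walls 5 to 6 thick. Axes as the sorter's.
- flap (a joint): Angle (rad) of the diverter flap and its lever, one rigid piece: 0 upright, stops at +-0.52. Positive: lever and flap lean to the sorter's -y side and shut it, so parts run to the +y tray; negative: lean to +y, parts run to -y. Parts run to the side the lever leans AWAY from. Stays where left; about 1 N at the tip moves it. Starts near the middle.
- lever_tip (a point): Centre of the wooden ball (22 across) ending the lever, a round steel bar 10 thick rising from the shaft, 75 to the sorter's -x side of its middle, 25 clear of the front plate. It is 140 from the shaft axis: 295 above the bench when upright, 276 at a stop, then 70 to the side. Push the ball sideways with the fingertips; lower on the bar the gripper strikes the ball.
- tray_ferrule: Ferrule tray: open plywood tray fixed under one outlet (which one varies); a tall narrow steel ferrule is fixed as sample on the wooden ledge at its far (+x) end. 130 (x) by 120 (y), walls 6 thick, 45 high, floor 6; ledge 50 x 60, 45 high, beyond it. Origin: centre of its underside without the ledge; axes as the sorter's.
- tray_hoop: The tray for hoops: the same tray under the other outlet, with a low wide steel hoop as the sample on its ledge. Origin and axes as the other tray.
- ferrule_center (a point): Middle of the loose ferrule: a tall narrow steel tube, 28 across, 40 high, 4 thick wall, about 50 g, standing upright on the bench in front of the chute (middle 20 above the bench). z is its own axis.
- hoop_center (a point): Middle of the loose hoop: a low wide steel ring, 44 across, 18 high, 6 thick wall, about 60 g (it may roll in the tray for a second or two), lying flat on the bench in front of the chute (middle 9 above the bench). z is its own axis.
- chisel: Bystander, loose, not to be disturbed: short bench chisel lying between the two fittings, 175 long, 18 wide, 18 high.
- whetstone: Bystander, loose, not to be disturbed: loose grey whetstone, 200 x 65 x 35.
- wood_block: Bystander, loose, not to be disturbed: upright light wood block, 50 x 100 x 120 high.
- jar: Bystander, loose, not to be disturbed: small jar, 56 across, 80 high.
- hammer: Bystander, loose, not to be disturbed: hammer lying down.
- bowl: Bystander, loose, not to be disturbed: steel bowl, 120 across, 50 high.
- brush: Bystander, loose, not to be disturbed: brush lying down.
- ferrule: The loose ferrule itself (see ferrule_center); origin: centre of its underside.
- hoop: The loose hoop itself (see hoop_center); origin: centre of its underside.

How it is judged:
By the outcome, as a careful person would: the job done as asked, in the order asked, and still so for the second after the job is handed in, with the robot touching nothing.
It also fails if it takes over 69 s, if anything falls off the work surface, if the arm or the gripper's body presses on something with over 40 N, if the wrist force passes 120 N, or if a joint passes its speed limit or range.

## Working session

There is one attempt and no reset: what is moved stays moved. The work goes in short steps, Python scripts to look and compute and a shell command to move; the robot and the scene stay as the last step left them, time stands still between calls to the robot, and variables do not carry over. Pictures are saved under pics/ and viewed, at most 10 in all, crops included, and the job is handed in when it is done.

```bash
ls; mkdir -p pics; python3 - <<'E'
from bench import env, vision
import cv2
for n in("scene","top"):
    cv2.imwrite(f"pics/{n}0.png",vision.camera(n)[:,:,::-1]); print(n,vision.camera_params(n))
print(env.sense(),env.grasp_offset)
E
```

```text
bench.py
inch.py
pics
scene {'camera_matrix': array([[453.04304923,   0.        , 312.59870598],
       [  0.        , 453.04304923, 204.0200926 ],
       [  0.        ,   0.        ,   1.        ]]), 'position': array([ 1.44417019, -0.4121736 ,  1.58242805]), 'orientation': array([34.96700636,  0.57189964, 64.99936328])}
top {'camera_matrix': array([[376.74038403,   0.        , 316.14607469],
       [  0.        , 376.74038403, 199.21185083],
       [  0.        ,   0.        ,   1.        ]]), 'position': array([ 0.34948055, -0.02004145,  1.49695151]), 'orientation': array([ 7.59811009e+00,  4.64333799e-02, -9.15798094e+01])}
{'time': 0.1, 'qpos': array([-79.65198802,  30.77440539,  -0.25403326,  88.162819  ,
         0.15074997,  61.15178637,  -4.07787032]), 'joint_velocities': array([-0.0201379 , -0.1388918 , -0.03107818, -0.14341141,  0.01875177,
        0.06426261,  0.04232947]), 'joint_efforts': array([ 2.48140503e-03, -5.72078955e+01,  9.93638299e-01, -2.52230430e+01,
       -5.62475366e-02,  1.34836385e-02,  5.22949654e-05]), 'tcp_pos': array([0.15869264, 0.62977653, 0.23792771]), 'orientation': array([-1.79911682e+02,  8.25256316e-03,  1.65865325e+02]), 'wrist_force': array([0.25364171, 0.88264511, 0.36965157]), 'torque': array([0.0200988 , 0.01937549, 0.02094412]), 'finger_force': 0.0, 'finger_gap': 0.08812163254070163} 0.0187
```

View pics/scene0.png

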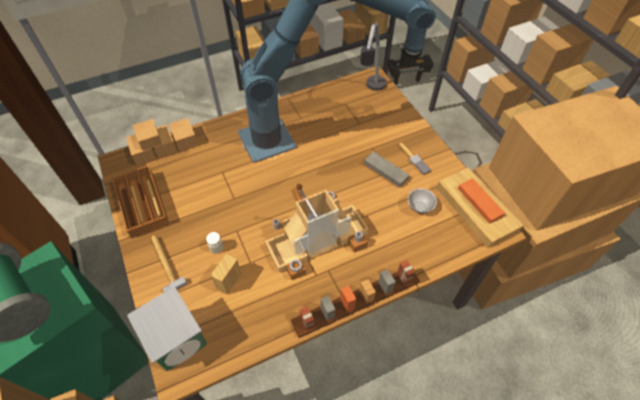

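View pics/top0.png

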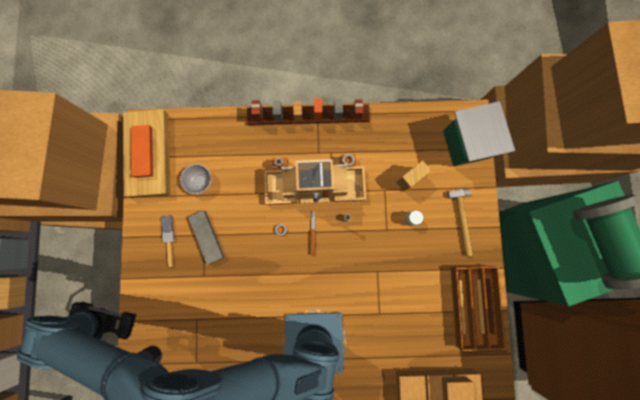

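The pictures show the chute near top pixel (314,177), the hoop near (280,230), the ferrule near (344,217) and the chisel between them near (312,232). The samples are at (281,162) and (348,159). I'll enlarge both.

```bash
python3 - <<'E'
import cv2,numpy as np
t=cv2.imread("pics/top0.png");s=cv2.imread("pics/scene0.png")
a=cv2.resize(t[145:265,250:380],None,fx=6,fy=6,interpolation=cv2.INTER_CUBIC)[:600]
cv2.imwrite("pics/c1.png",cv2.resize(t[147:247,255:375],None,fx=6,fy=6,interpolation=cv2.INTER_CUBIC))
cv2.imwrite("pics/c2.png",cv2.resize(s[180:280,260:380],None,fx=6,fy=6,interpolation=cv2.INTER_CUBIC))
E
```

```text
(no output)
```

View pics/c1.png

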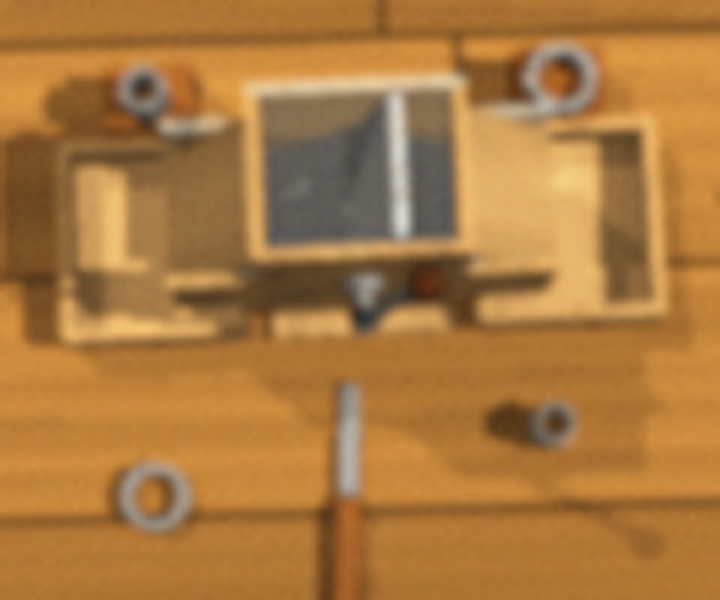

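View pics/c2.png

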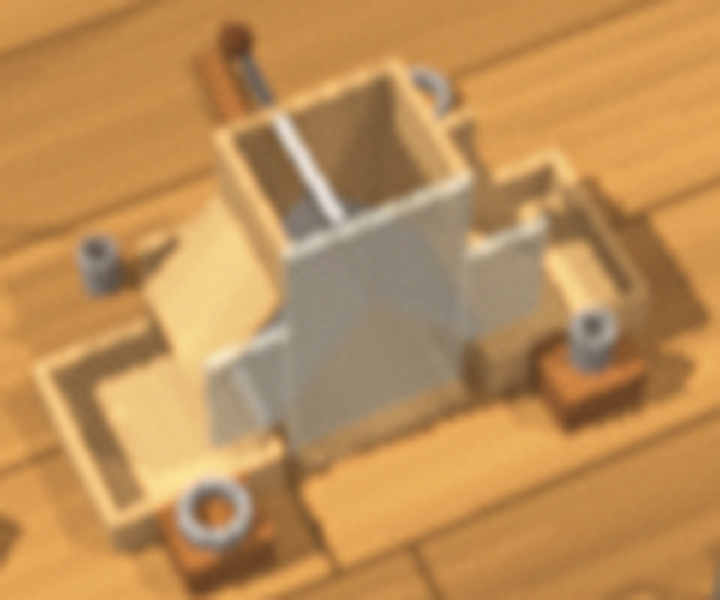

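The ferrule sample is on the +y ledge (top crop (142,90)) and the hoop sample is on the -y ledge (top crop (560,78)). The lever, with its ball at top crop (428,283), leans partly to -y. Next I'll work out positions.

```bash
cat > h.py <<'E'
import numpy as np
from scipy.spatial.transform import Rotation as R
from bench import env, vision
def ray(n,u,v):
    p=vision.camera_params(n);K=p["camera_matrix"]
    d=np.array([(u-K[0,2])/K[0,0],-(v-K[1,2])/K[1,1],-1])
    return p["position"],R.from_euler('xyz',p["orientation"],degrees=True).apply(d)
def at(n,u,v,z):
    o,d=ray(n,u,v);return (o+d*(z-o[2])/d[2]).round(4)
def c1(u,v,z):return at("top",254.5+(u+.5)/6,146.5+(v+.5)/6,z)
def c2(u,v,z):return at("scene",259.5+(u+.5)/6,179.5+(v+.5)/6,z)
def tri(n1,a,n2,b):
    o,d=ray(n1,*a);p,e=ray(n2,*b)
    s=np.linalg.lstsq(np.c_[d,-e],p-o,rcond=None)[0];x=o+s[0]*d;y=p+s[1]*e
    return ((x+y)/2).round(4),np.linalg.norm(x-y).round(4)
def local(v):  # world displacement -> tool axes
    return R.from_euler('xyz',env.sense()["orientation"],degrees=True).inv().apply(v).round(4)
E
python3 - <<'E'
from h import *
print("ferrule",c1(553,423,.04),c2(98,248,.04))
print("hoop",c1(153,497,.018))
print("rim top",[c1(*p,.245) for p in((245,85),(464,78),(472,250),(252,262))])
print("rim scene",[c2(*p,.245) for p in((290,255),(470,182),(392,65),(220,135))])
full=lambda u,v,a,b:(a-.5+(u+.5)/6,b-.5+(v+.5)/6)
print("ball",tri("top",full(428,283,255,147),"scene",full(235,40,260,180)),c1(428,283,.29),c2(235,40,.29))
print("chisel tip",c1(347,385,.01), c1(345,600,.015))
print("samples",c1(142,90,.085),c1(560,78,.063))
print("tray corners",c1(65,338,.045),c1(663,312,.045),c1(650,120,.045))
print(local([1,0,0]),local([0,1,0]))
E
```

```text
ferrule [ 0.4706 -0.1409  0.04  ] [ 0.4719 -0.1398  0.04  ]
hoop [0.4313 0.1203 0.018 ]
rim top [array([0.6502, 0.0432, 0.245 ]), array([ 0.6508, -0.081 ,  0.245 ]), array([ 0.5521, -0.0822,  0.245 ]), array([0.5487, 0.0413, 0.245 ])]
rim scene [array([ 0.6538, -0.0764,  0.245 ]), array([0.6528, 0.0418, 0.245 ]), array([0.5549, 0.0378, 0.245 ]), array([ 0.5577, -0.0787,  0.245 ])]
ball (array([ 0.5277, -0.0548,  0.2902]), np.float64(0.0018)) [ 0.5274 -0.0556  0.29  ] [ 0.5279 -0.0538  0.29  ]
chisel tip [ 0.5021 -0.0082  0.01  ] [ 0.3611 -0.0033  0.015 ]
samples [0.6872 0.1171 0.085 ] [ 0.6929 -0.1521  0.063 ]
tray corners [0.5341 0.1731 0.045 ] [ 0.5403 -0.2145  0.045 ] [ 0.6675 -0.2117  0.045 ]
[-9.697e-01  2.442e-01 -2.000e-04] [ 0.2442  0.9697 -0.0015]
```

The manual's scale: shifts go in shares of 62.5 mm and turns go in shares of 360 degrees. Converting my numbers, -0.06 m is -0.96, -0.0494 m is -0.7904, -7.5 degrees is -0.0208.

```bash
echo '[[0, 0, -0.96, -0.0208, 0.088], [0, 0, -0.96, -0.0208, 0.088], [-0.408, -0.7904, 0, 0, 0.088], [-0.408, -0.7904, 0, 0, 0.088], [-0.408, -0.7904, 0, 0, 0.088], [-0.408, -0.7904, 0, 0, 0.088], [-0.408, -0.7904, 0, 0, 0.088], [-0.408, -0.7904, 0, 0, 0.088]]' | python3 inch.py
echo '[[-0.408, -0.7904, 0, 0, 0.088], [-0.408, -0.7904, 0, 0, 0.088], [-0.408, -0.7904, 0, 0, 0.088], [-0.408, -0.7904, 0, 0, 0.088], [-0.408, -0.7904, 0, 0, 0.088], [-0.408, -0.7904, 0, 0, 0.088], [-0.408, -0.7904, 0, 0, 0.088], [0, 0, 0, 0, 0.088]]' | python3 inch.py
```

```text
time: 1.1
tcp_pos: [0.3168, 0.3343, 0.3585]
orientation: [-180.0, -0.0, -179.1]
wrist_force: [0.3, 0.1, -0.0]
finger_gap: 0.088
finger_force: 0.0
time: 2.1
tcp_pos: [0.5006, -0.0113, 0.3585]
orientation: [-179.9, 0.0, -179.6]
wrist_force: [-1.3, 1.2, -0.0]
finger_gap: 0.0882
finger_force: 0.0
```

In the tool's units: 0.045 m is 0.72, -0.044 m is -0.704.

```bash
echo '[[-0.416, -0.704, 0, 0, 0.088], [0, 0, 0, 0, 0.088], [0, 0, 0.72, 0, 0.088], [0, 0, 0.72, 0, 0.088], [0, 0, 0, 0, 0.088], [0, -0.4, 0, 0, 0.088], [0, -0.32, 0, 0, 0.088], [0, 0, 0, 0, 0.088]]' | python3 inch.py
```

```text
time: 3.1
tcp_pos: [0.5279, -0.0961, 0.2707]
orientation: [-180.0, 0.1, -179.2]
wrist_force: [-0.7, 0.5, 0.3]
finger_gap: 0.088
finger_force: 0.0
```

In the tool's units: -0.02 m is -0.32.

```bash
echo '[[0, -0.32, 0, 0, 0.088], [0, 0, 0, 0, 0.088]]' | python3 inch.py
```

```text
time: 3.35
tcp_pos: [0.5279, -0.1153, 0.2698]
orientation: [180.0, 0.1, -179.2]
wrist_force: [0.5, -0.2, 0.3]
finger_gap: 0.0882
finger_force: 0.0
```

In the tool's units: -0.007 m is -0.112.

```bash
echo '[[0, -0.112, 0, 0, 0.088], [0, 0, 0, 0, 0.088]]' | python3 inch.py; echo '[[0, -0.08, 0, 0, 0.088], [0, 0, 0, 0, 0.088]]' | python3 inch.py
```

```text
time: 3.6
tcp_pos: [0.5278, -0.1221, 0.2689]
orientation: [180.0, 0.0, -179.1]
wrist_force: [0.1, -0.1, -0.0]
finger_gap: 0.0882
finger_force: 0.0
time: 3.85
tcp_pos: [0.5279, -0.1241, 0.2685]
orientation: [179.8, -0.0, -179.0]
wrist_force: [-0.6, 7.5, 1.7]
finger_gap: 0.0881
finger_force: 3.8
```

Contact at the stop, where expected. Now back off, rise, and go to the ferrule.

In the tool's units: -0.06 m is -0.96, -0.02 m is -0.32.

```bash
echo '[[0, 0.24, 0, 0, 0.088], [0, 0.24, 0, 0, 0.088], [0, 0, -0.96, 0, 0.088], [0.48, -0.32, 0, 0, 0.088], [0.432, -0.368, 0, 0, 0.088], [0, 0, 0.96, 0, 0.088], [0, 0, 0.96, 0, 0.088], [0, 0, 0, 0, 0.088]]' | python3 inch.py; python3 - <<'E'
from h import *
import cv2
im=vision.camera("top");cv2.imwrite("pics/t1.png",cv2.resize(im[147:247,255:375],None,fx=6,fy=6,interpolation=cv2.INTER_CUBIC)[:,:,::-1])
p=vision.camera_params("wrist");print(p,env.sense()["tcp_pos"])
w=vision.camera("wrist");cv2.imwrite("pics/w1.png",w[:,:,::-1])
d=np.array([.471,-.1405,.04])-p["position"]
c=R.from_euler('xyz',p["orientation"],degrees=True).inv().apply(d);x,y,z=c[0],-c[1],-c[2]
r=np.hypot(x,y);th=np.arctan2(r,z);K=p["camera_matrix"];print(K[0,2]+K[0,0]*th*x/r,K[1,2]+K[1,1]*th*y/r)
E
```

```text
time: 4.85
tcp_pos: [0.468, -0.1401, 0.2059]
orientation: [180.0, -0.5, -179.1]
wrist_force: [-0.1, -0.2, 0.9]
finger_gap: 0.0875
finger_force: 0.0
{'camera_matrix': array([[309.70691629,   0.        , 317.32191052],
       [  0.        , 309.70691629, 197.82964198],
       [  0.        ,   0.        ,   1.        ]]), 'position': array([ 0.38622798, -0.14220741,  0.35532535]), 'orientation': array([-1.85641289e+01,  8.37220245e-02,  9.08977616e+01])} [ 0.4701582  -0.14082615  0.20850631]
318.1188839620975 178.8366241425898
```

View pics/w1.png

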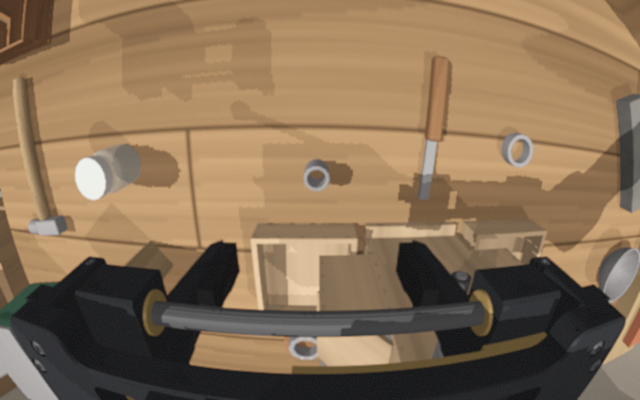

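The wrist picture shows the ferrule top at about (316,176), within 3 mm of the prediction of (318,179), and the hoop at (518,150). Next I descend and grip.

```bash
echo '[[0, 0, 0.96, 0, 0.088], [0, 0, 0.96, 0, 0.088], [0, 0, 0.8, 0, 0.088], [0, 0, 0.384, 0, 0.088], [0, 0, 0, 0, 0.088], [0, 0, 0, 0, 0.02], [0, 0, 0, 0, 0.02], [0, 0, 0, 0, 0.02]]' | python3 inch.py; echo '[[0, 0, 0, 0, 0.02], [0, 0, 0, 0, 0.02], [0, 0, 0, 0, 0.02]]' | python3 inch.py
```

```text
time: 5.95
tcp_pos: [0.4718, -0.1413, 0.0158]
orientation: [-180.0, 0.1, -179.1]
wrist_force: [-0.3, 0.5, -0.2]
finger_gap: 0.0599
finger_force: 0.0
time: 6.32
tcp_pos: [0.4709, -0.1413, 0.0147]
orientation: [180.0, -0.0, -179.1]
wrist_force: [-1.1, 0.1, 0.0]
finger_gap: 0.0303
finger_force: 0.0
```

View pics/t1.png

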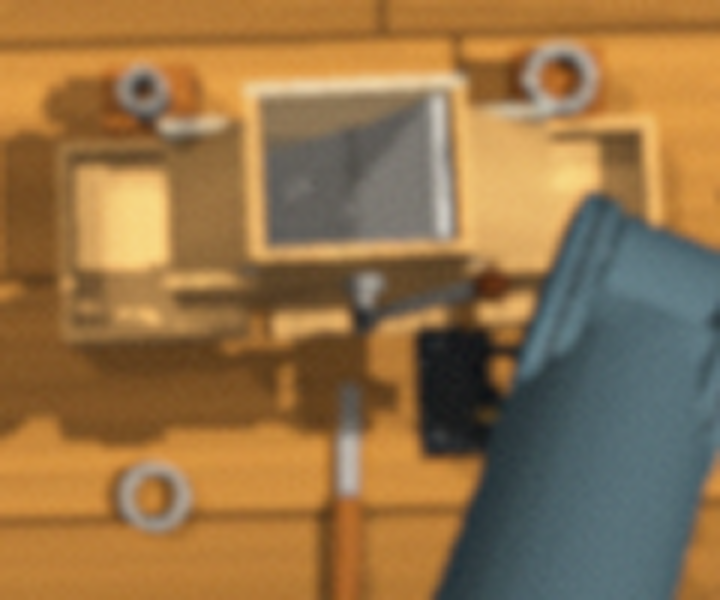

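The flap's edge and ball (490,285) are at the -y stop. I'll finish the grip and lift.

In the tool's units: -0.06 m is -0.96, -0.02 m is -0.32.

```bash
echo '[[0, 0, 0, 0, 0.02], [0, 0, 0, 0, 0.02], [0, 0, -0.96, 0, 0.02], [0, 0, -0.96, 0, 0.02], [0, 0, -0.96, 0, 0.02], [0, 0, -0.96, 0, 0.02], [0, 0, -0.96, 0, 0.02], [0, 0, -0.32, 0, 0.02]]' | python3 inch.py; echo '[[-0.528, 0.544, 0, 0, 0.02], [-0.528, 0.544, 0, 0, 0.02], [-0.528, 0.544, 0, 0, 0.02], [-0.528, 0.544, 0, 0, 0.02], [0, 0, 0, 0, 0.02], [0, 0, 0, 0, 0.02]]' | python3 inch.py
```

```text
time: 7.32
tcp_pos: [0.4721, -0.1418, 0.3383]
orientation: [-180.0, 0.3, -179.2]
wrist_force: [0.5, 0.2, -1.3]
finger_gap: 0.0264
finger_force: 30.0
time: 8.07
tcp_pos: [0.6003, -0.0042, 0.3343]
orientation: [-180.0, -0.1, -179.2]
wrist_force: [0.6, -1.4, -0.4]
finger_gap: 0.0267
finger_force: 30.0
```

In the tool's units: 0.04 m is 0.64, 0.038 m is 0.608.

```bash
echo '[[0, 0, 0.64, 0, 0.02], [0, 0, 0.608, 0, 0.02], [0, 0, 0, 0, 0.02], [0, 0, 0, 0, 0.02], [0, 0, 0, 0, 0.07], [0, 0, 0, 0, 0.07], [0, 0, 0, 0, 0.07], [0, 0, 0, 0, 0.07]]' | python3 inch.py; echo '[[0, 0, 0, 0, 0.088], [0, 0, 0, 0, 0.088], [0, 0, 0, 0, 0.088], [0, 0, -0.8, 0, 0.088], [0, 0, -0.8, 0, 0.088], [0.48, 0, 0, 0, 0.088], [0.72, 0, 0, 0, 0.088], [0, 0, 0, 0, 0.088]]' | python3 inch.py; python3 - <<'E'
from h import *
import cv2
a=cv2.resize(vision.camera("scene")[180:280,260:380],None,fx=5,fy=5,interpolation=cv2.INTER_CUBIC)
cv2.imwrite("pics/s2.png",a[:,:,::-1])
E
```

```text
time: 9.07
tcp_pos: [0.6009, -0.0033, 0.2569]
orientation: [180.0, 0.0, -179.1]
wrist_force: [-0.0, -0.3, 0.4]
finger_gap: 0.0647
finger_force: 0.0
time: 10.07
tcp_pos: [0.5236, -0.0048, 0.3568]
orientation: [179.9, -0.1, -179.2]
wrist_force: [0.2, -0.4, -0.2]
finger_gap: 0.0882
finger_force: 0.0
```

View pics/s2.png

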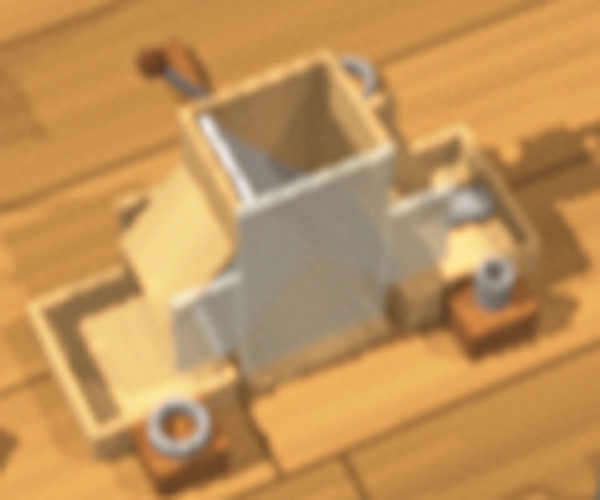

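The loose ferrule lies in the +y tray at crop (470,203), below the ferrule sample. Next I push the lever to +y.

In the tool's units: -0.047 m is -0.752, -0.045 m is -0.72.

```bash
echo '[[-0.064, -0.72, 0, 0, 0.088], [0, -0.752, 0, 0, 0.088], [0, 0, 0, 0, 0.088], [0, 0, 0.72, 0, 0.088], [0, 0, 0.688, 0, 0.088], [0, 0, 0, 0, 0.088], [0, 0.4, 0, 0, 0.088], [0, 0.4, 0, 0, 0.088]]' | python3 inch.py; echo '[[0, 0.4, 0, 0, 0.088], [0, 0.4, 0, 0, 0.088], [0, 0.4, 0, 0, 0.088], [0, 0.4, 0, 0, 0.088], [0, 0.32, 0, 0, 0.088], [0, 0, 0, 0, 0.088]]' | python3 inch.py
```

```text
time: 11.12
tcp_pos: [0.5323, -0.0461, 0.2709]
orientation: [-180.0, 0.2, -179.2]
wrist_force: [-0.2, -1.3, 1.6]
finger_gap: 0.088
finger_force: 0.9
time: 11.88
tcp_pos: [0.53, 0.0757, 0.2704]
orientation: [179.9, 0.1, -178.9]
wrist_force: [-0.6, -0.7, -0.0]
finger_gap: 0.0881
finger_force: 0.0
```

In the tool's units: 0.006 m is 0.096.

```bash
echo '[[0, 0.096, 0, 0, 0.088], [0, 0, 0, 0, 0.088]]' | python3 inch.py; echo '[[0, 0.064, 0, 0, 0.088], [0, 0, 0, 0, 0.088]]' | python3 inch.py
```

```text
time: 12.12
tcp_pos: [0.529, 0.0793, 0.2692]
orientation: [180.0, 0.0, -179.2]
wrist_force: [0.1, 0.0, 0.1]
finger_gap: 0.0882
finger_force: 0.0
time: 12.38
tcp_pos: [0.5287, 0.0822, 0.2688]
orientation: [-179.9, 0.0, -179.2]
wrist_force: [-0.7, -4.0, 1.5]
finger_gap: 0.0882
finger_force: 2.1
```

In the tool's units: 0.003 m is 0.048.

```bash
echo '[[0, 0.048, 0, 0, 0.088], [0, 0, 0, 0, 0.088]]' | python3 inch.py; echo '[[0, -0.24, 0, 0, 0.088], [0, -0.24, 0, 0, 0.088], [0, 0, -0.96, 0, 0.088], [0.8, 0.48, 0, 0, 0.088], [0.768, 0.512, 0, 0, 0.088], [0, 0, 0.96, 0, 0.088], [0, 0, 0.96, 0, 0.088], [0, 0, 0, 0, 0.088]]' | python3 inch.py; python3 - <<'E'
from h import *
import cv2
p=vision.camera_params("wrist");w=vision.camera("wrist");s=env.sense();print(s["tcp_pos"])
d=np.array([.4313,.1203,.018])-p["position"]
c=R.from_euler('xyz',p["orientation"],degrees=True).inv().apply(d);x,y,z=c[0],-c[1],-c[2]
r=np.hypot(x,y);th=np.arctan2(r,z);K=p["camera_matrix"];print(K[0,2]+K[0,0]*th*x/r,K[1,2]+K[1,1]*th*y/r)
t=vision.camera("scene")[180:280,260:380]
a=cv2.resize(w[100:300,200:440],(600,500));b=cv2.resize(t,(200,167))
a[500-167:,400:]=b;cv2.imwrite("pics/w3.png",a[:,:,::-1])
E
```

```text
time: 12.62
tcp_pos: [0.5288, 0.0826, 0.2686]
orientation: [-179.7, 0.0, -179.3]
wrist_force: [0.6, -10.3, -0.0]
finger_gap: 0.0883
finger_force: 5.3
time: 13.62
tcp_pos: [0.4272, 0.1158, 0.2062]
orientation: [-179.8, -0.4, -179.2]
wrist_force: [0.8, 0.2, 1.8]
finger_gap: 0.088
finger_force: 0.0
[0.42942748 0.11635181 0.20860154]
322.29810570738914 177.77630715182045
```

View pics/w3.png

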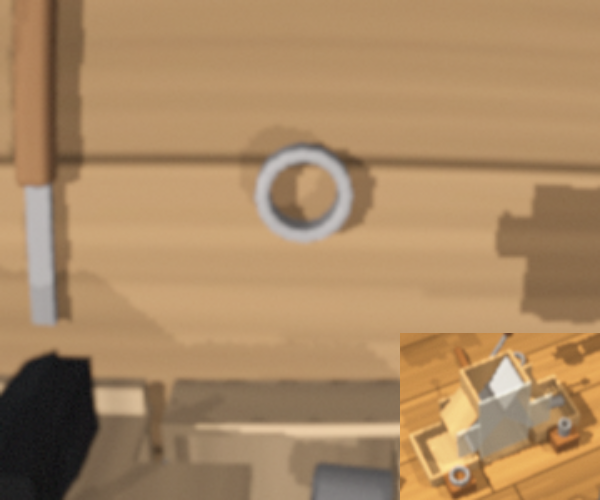

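The hoop is at wrist pixel (321.6,177.2), within 1 px of the prediction. The inset shows the lever over to +y. Next I descend.

In the tool's units: 0.06 m is 0.96, 0.004 m is 0.064.

```bash
echo '[[-0.016, 0.064, 0.96, 0, 0.088], [0, 0, 0.96, 0, 0.088], [0, 0, 0.8, 0, 0.088], [0, 0, 0.384, 0, 0.088], [0, 0, 0, 0, 0.088], [0, 0, 0, 0, 0.088]]' | python3 inch.py
```

```text
time: 14.48
tcp_pos: [0.4332, 0.1219, 0.0167]
orientation: [179.9, 0.2, -179.1]
wrist_force: [0.3, 0.2, -0.7]
finger_gap: 0.088
finger_force: 0.0
```

In the tool's units: 0.01 m is 0.16, -0.001 m is -0.016.

```bash
echo '[[0.016, -0.016, 0.16, 0, 0.088], [0, 0, 0, 0, 0.088], [0, 0, 0, 0, 0.03], [0, 0, 0, 0, 0.03], [0, 0, 0, 0, 0.03], [0, 0, 0, 0, 0.03], [0, 0, 0, 0, 0.03], [0, 0, 0, 0, 0.03]]' | python3 inch.py; echo '[[0, 0, 0, 0, 0.03], [0, 0, 0, 0, 0.03]]' | python3 inch.py
```

```text
time: 15.48
tcp_pos: [0.43, 0.1201, 0.0047]
orientation: [-180.0, 0.0, -179.1]
wrist_force: [-0.1, 0.3, 0.2]
finger_gap: 0.0426
finger_force: 30.0
time: 15.72
tcp_pos: [0.43, 0.1201, 0.0047]
orientation: [-180.0, -0.0, -179.1]
wrist_force: [0.7, -0.1, 0.4]
finger_gap: 0.0426
finger_force: 30.0
```

In the tool's units: -0.06 m is -0.96, -0.03 m is -0.48.

```bash
echo '[[0, 0, -0.96, 0, 0.03], [0, 0, -0.96, 0, 0.03], [0, 0, -0.96, 0, 0.03], [0, 0, -0.96, 0, 0.03], [0, 0, -0.96, 0, 0.03], [0, 0, -0.48, 0, 0.03], [0, 0, 0, 0, 0.03]]' | python3 inch.py; echo '[[-0.544, -0.496, 0, 0, 0.03], [-0.544, -0.496, 0, 0, 0.03], [-0.544, -0.496, 0, 0, 0.03], [-0.544, -0.496, 0, 0, 0.03], [-0.544, -0.496, 0, 0, 0.03], [0, 0, 0, 0, 0.03], [0, 0, 0, 0, 0.03]]' | python3 inch.py
```

```text
time: 16.6
tcp_pos: [0.431, 0.1205, 0.3365]
orientation: [179.8, 0.2, -179.1]
wrist_force: [0.2, 0.2, -0.5]
finger_gap: 0.0429
finger_force: 30.0
time: 17.48
tcp_pos: [0.6013, -0.0319, 0.333]
orientation: [180.0, -0.2, -179.2]
wrist_force: [-0.7, 0.3, -0.8]
finger_gap: 0.0428
finger_force: 30.0
```

In the tool's units: 0.04 m is 0.64, 0.038 m is 0.608.

```bash
echo '[[0, 0, 0.64, 0, 0.03], [0, 0, 0.608, 0, 0.03], [0, 0, 0, 0, 0.03], [0, 0, 0, 0, 0.03], [0, 0, 0, 0, 0.08], [0, 0, 0, 0, 0.08], [0, 0, 0, 0, 0.08], [0, 0, 0, 0, 0.08]]' | python3 inch.py; echo '[[0, 0, 0, 0, 0.088], [0, 0, 0, 0, 0.088], [0, 0, -0.8, 0, 0.088], [0, 0, -0.8, 0, 0.088], [0.96, 0, 0, 0, 0.088], [0.96, 0, 0, 0, 0.088], [0, 0, 0, 0, 0.088], [0, 0, 0, 0, 0.088]]' | python3 inch.py;echo '[[0, 0, 0, 0, 0.088], [0, 0, 0, 0, 0.088], [0, 0, 0, 0, 0.088], [0, 0, 0, 0, 0.088], [0, 0, 0, 0, 0.088], [0, 0, 0, 0, 0.088], [0, 0, 0, 0, 0.088], [0, 0, 0, 0, 0.088]]' | python3 inch.py; python3 - <<'E'
from h import *
import cv2
a=cv2.resize(vision.camera("scene")[100:300,160:440],(784,560),interpolation=cv2.INTER_CUBIC)
cv2.imwrite("pics/s4.png",a[:,:,::-1])
E
```

```text
time: 18.48
tcp_pos: [0.6024, -0.0323, 0.2569]
orientation: [180.0, 0.0, -179.1]
wrist_force: [1.0, 0.4, 1.1]
finger_gap: 0.0793
finger_force: 0.0
time: 19.48
tcp_pos: [0.4831, -0.0338, 0.3573]
orientation: [180.0, 0.1, -179.1]
wrist_force: [0.1, 0.5, 0.3]
finger_gap: 0.0881
finger_force: 0.0
time: 20.48
tcp_pos: [0.4823, -0.0341, 0.3567]
orientation: [180.0, 0.0, -179.1]
wrist_force: [-0.0, -0.3, 0.7]
finger_gap: 0.088
finger_force: 0.0
```

View pics/s4.png

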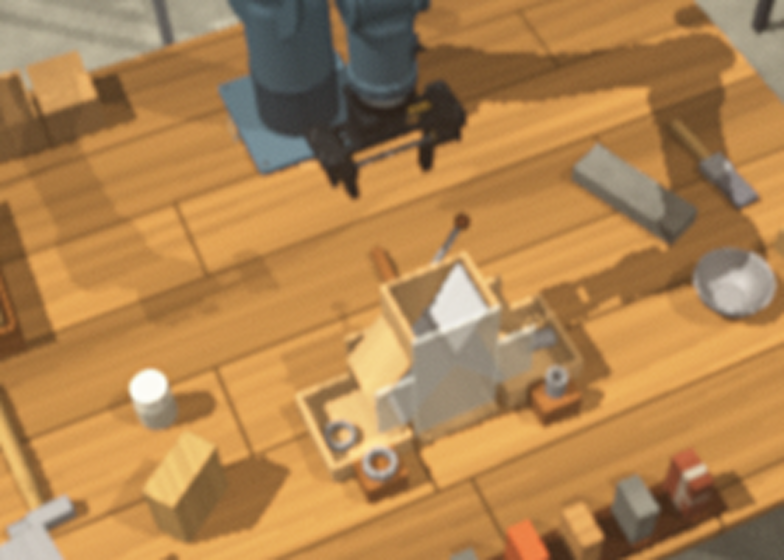

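The hoop is in the -y tray at (342,435), beside the hoop sample. The ferrule is in the +y tray at (543,335), and the bystanders haven't moved. I'll let it settle for 2 s, then hand in.

```bash
for i in 1 2; do :; done; echo '[[0, 0, 0, 0, 0.088], [0, 0, 0, 0, 0.088], [0, 0, 0, 0, 0.088], [0, 0, 0, 0, 0.088], [0, 0, 0, 0, 0.088], [0, 0, 0, 0, 0.088], [0, 0, 0, 0, 0.088], [0, 0, 0, 0, 0.088]]' | python3 inch.py | head -1; echo '[[0, 0, 0, 0, 0.088], [0, 0, 0, 0, 0.088], [0, 0, 0, 0, 0.088], [0, 0, 0, 0, 0.088], [0, 0, 0, 0, 0.088], [0, 0, 0, 0, 0.088], [0, 0, 0, 0, 0.088], [0, 0, 0, 0, 0.088]]' | python3 inch.py | head -1; python3 -c "
from bench import env, vision
print(env.close_job())"
```

```text
time: 21.52
time: 22.52
the job is handed in; nothing more can be done
None
```

The ferrule went down first into its tray (+y) and then the hoop into its own (-y), each with the lever fully over; the bystanders showed no movement in the pictures, and the job was handed in at 22.5 s (no verdict was returned).

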